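# Show the control vial's base code to the reader

## Robot

A 6-joint arm with a two-finger parallel gripper is mounted at the origin on the work surface. World frame = base frame: x ahead of the robot, y to its left, z up, the work surface at z = 0. Lengths are in m, angles in rad, forces in N, time in s.
With the tool pointing down it reaches from about 0.35 to 0.925 m from the base axis. Payload 6.4 kg.
Tool frame: the origin (TCP) lies at the very end of the fingers, on their centre line; the grasp point (between the pads) lies 19 mm behind it; z points along the fingers, y is the direction in which the jaws open and shut (so a half turn about z gives the same grasp; the last joint's range is limited). The gripper opens to 94 mm and grips with 3 to 60 N. Pads are 16 mm wide; open, the fingers measure 119 mm over their backs; the gripper's body (75 mm by 177 mm) begins 78 mm behind the grasp point.
Start: joints at [-1.288, 0.245, 1.558, -0, 1.339, -0.174], TCP at [0.287, -0.583, 0.205] pointing down, gripper open.
Joint ranges: [-3.13, 3.13], [-1.02, 2.26], [0.13, 2.54], [-0.95, 4.09], [0.21, 2.88], [-2.74, 2.74]. Speed limits (rad/s): [2.57, 2.57, 3.14, 3.14, 3.14, 3.14].

## Interface

Orientations are given as a unit quaternion [w, x, y, z].
In Python, from rig import * gives the robot as it stands. The module is installed in compiled form; this text tells all that it offers. Calls block until the motion is done:
- move_ptp(position, orientation): joint-space move of the TCP to a pose.
- move_straight(position, vel=0.15, frame=None): straight line of the TCP; frame=None keeps the orientation; vel is the mean speed in m/s.
- move_j(angles): joint-space move.
- grip(opening, grip_force=None): finger opening in m; grip_force is the grip in N (None keeps the last); returns when the fingers have stopped.
- pause(seconds).
- ik(position, orientation): joint angles nearest the present ones, or None.
- read_state(): the state.
- read_camera(name): name is "side" or "top" or "wrist"; returns (picture, depth): 420x560x3 uint8, blue, green, red; 420x560 float32, m along the optical axis (not along the pixel's ray), 0 where there is no reading.
- camera_params(name): a dict with "fx", "fy", "cx", "cy" (pixels), "T" (4x4, takes a point from camera to world coordinates). Camera axes: x right, y up, looking along -z (the intrinsics and any distortion apply to the point x, -y, -z); pixel columns grow to the right and rows downward; lengths in m; the calibration is good to about 2 mm. A picture is of the moment at which its call begins: read the wrist's pose just before it. camera_params takes no time and is no camera call; for the wrist camera it gives the pose at the moment of the call.
A pose or a line that the arm cannot do raises IKError and nothing moves.
- finish_job(): hands the job in, once; it reports no verdict.
The state is a dict: "t": time; "joints": joint angles; "dq": joint speeds; "joint_torque": joint torques, N m; "position": TCP position; "tcp_rot": TCP orientation; "ft_force": force on the tool from outside, world axes, zero at the start; "wrist_torque": the same for the moment, N m; "width": finger opening in m.
Only numpy, scipy, OpenCV 4.12 (cv2) and the standard library are available. Lean on these libraries where they do the work, as an engineer would, in place of code of your own. Each camera call takes 0.05 s, during which the arm holds its last target.

## Task

Take the clear hood off the sample cooler by its handle and stand it flat on a free patch of the bench, then draw the orange-capped control vial out of its well and hold it up in front of the code reader, its coded underside squarely facing the middle of the reader's window and about 6 cm from the glass. Finish while still holding it there, raised and still, in the gripper. Leave the four other vials in their wells, do not touch the reader, and disturb nothing else on the bench.

Things in the scene. Friction and masses are not known exactly. Their poses are not given: they have to be found in the camera images.
- hood_handle (a point): centre of the blue bar handle (x 14, y 92, z 14 mm) on the clear hood: a loose box open below, 140 x 168 x 84 mm, 0.26 kg. The point is 27 mm above the hood's top (20 mm of air under the bar), 111 mm above its lower edge. Axes: y along the bar, z up. The hood starts over the vials on the cooler's foot, lower edge 12 mm above the bench; raise it 100 mm straight up to clear the vials
- cooler: fixed cooler: white foot 160 x 190 x 12 mm, aluminium well plate 128 x 156 mm, its top 47 mm above the bench. Origin: centre of underside. Six wells at x = -35, 35 and y = -48, 0, 48 mm, 24.5 mm wide, 34 mm deep, floor 13 mm above the bench; five hold vials, in any order, standing 44 mm out of the plate. Gripping along the cooler's x leaves fingers the most room
- control_center (a point): centre of the control vial, the only one in the cooler with an orange cap: glass, 22.4 mm in diameter, 78 mm tall, 30 g, loose; the point is 39 mm above the underside. z axis: from underside to cap. Glass is full width up to 57 mm, the cap (21 mm wide) from 63 to 78 mm. In the well the lowest 34 mm are inside
- control_base (a point): centre of the control vial's underside, which carries the printed code (black and white squares)
- sample1_center (a point): centre of another vial, same size, silver cap with a blue disc; stands in the cooler and stays there
- sample2_center (a point): as sample1
- sample3_center (a point): as sample1
- sample4_center (a point): as sample1
- window (a point): centre of the glass (54 x 34 mm, green frame) in the front of the code reader's white tilting head, 80 mm wide, 56 high, 85 deep. Axes are the head's: -x points straight out of the window, roughly towards the robot and raised 43 to 57 degrees from level; y is level, across the window. The head pivots stiffly 38 mm behind the glass, 100 mm above the bench; a push turns it
- reader: the reader's fixed stand, grey; a 100 mm round foot, fork 100 mm wide. Origin on the bench 130 mm before (-x) the head's pivot
- reagent: amber bottle with white cap, 58 mm in diameter, 115 mm tall, loose; origin at the centre of its underside
- tipbox: blue pipette tip box with clear top, 87 x 122 x 73 mm, loose; origin at the centre of its underside
- marker: white marker pen with blue cap, 16 mm thick, 137 mm long, lying along its x axis; loose
- tray: fixed white cardboard tray of silver-capped vials, 240 x 300 mm, 82 mm high over the vials; origin at the centre of its underside
Mind the look-alikes: they are no part of the job. What is shaped like the part that bears hood_handle but red is not meant.

How it is judged:
On the way, in this order (a step that is already met when the one before it is completed fails the run):
1. the hood stands flat on the bench, let go (height (world z) of hood_handle below 0.116 m and angle between hood_handle's own z axis and vertical below 0.06 rad and contact force between the fingers and hood below 0.05 N), for 0.2 s.
2. the control vial is drawn clear of its well, in the gripper (height (world z) of control_base above 0.055 m and contact force between the fingers and control above 0.5 N), for 0.1 s.
At the end, for the whole second after the job is handed in: The control vial is held still by the gripper alone, underside 35-90 mm from the reader's glass and 120 mm or more above the bench, within 15 mm of the window's middle each way, axis within 15 degrees of square to it. The hood stands flat (0.06 rad) and still on the bench, let go (angle between the z axis of control_center and the x axis of window, either way round below 0.26 rad and angle between control_center's own z axis and vertical below 1.3 rad and x of control_base in the frame of window between -0.09 and -0.035 m and y of control_base in the frame of window between -0.015 and 0.015 m and z of control_base in the frame of window between -0.015 and 0.015 m and height (world z) of control_base above 0.12 m and contact force between the fingers and control above 0.5 N and contact force between control and reader below 0.05 N and contact force between control and cooler below 0.05 N and contact force between each of control, the arm and hood below 0.05 N and linear speed of each of control, hood below 0.02 m/s and height (world z) of hood_handle below 0.116 m and angle between hood_handle's own z axis and vertical below 0.06 rad); the arm keeps its last pose, push and grip.
It fails at once if another vial is moved more than 12 mm from its place (distance of any of sample1_center, sample2_center, sample3_center, sample4_center from where it was at the start of the episode above 0.012 m).
It fails at once if the reader is touched with more than 2 N or its head is turned (distance of window from where it was at the start of the episode above 0.006 m or contact force between any of the arm, the fingers, control, hood and reader above 2 N).
It fails at once if the bottle, tip box or marker is moved more than 20 mm (distance of any of reagent, tipbox, marker from where it was at the start of the episode above 0.02 m).
It fails at once if the tray of vials is struck with more than 5 N (contact force between any of the arm, hood and tray above 5 N).
It also fails if it takes over 56 s, if anything falls off the work surface, if the arm or the gripper's body presses on something with over 40 N, if the wrist force passes 120 N, or if a joint passes its speed limit or range.

## Working session

There is one attempt and no reset: what is moved stays moved. The work goes in short steps, each a Python script; the robot and the scene stay as the last script left them, time stands still between calls to the robot, and variables do not carry over. Pictures are saved under pics/ and viewed, and the job is handed in when it is done.

```bash
mkdir -p pics; python3 - <<'E'
from rig import *
import cv2
for n in ["side","top","wrist"]:
    p,d=read_camera(n); cv2.imwrite(f"pics/{n}0.png",p)
    import numpy as np
    np.save(f"pics/{n}0_d.npy",d)
    c=camera_params(n); print(n,c); np.save(f"pics/{n}0_c.npy",c,allow_pickle=True)
s=read_state();print(s['t'],s['position'],s['tcp_rot'],s['width'])
E
```

```text
side {'fx': 469.9965625179121, 'fy': 469.9965625179121, 'cx': 273.9156055334366, 'cy': 212.21795655858034, 'T': array([[-0.80604098,  0.28556593, -0.51841107, -0.31035116],
       [-0.59148337, -0.41989042,  0.68835998,  0.992445  ],
       [-0.02110368,  0.86147788,  0.50735639,  0.87527165],
       [ 0.        ,  0.        ,  0.        ,  1.        ]])}
top {'fx': 520.644120931246, 'fy': 520.644120931246, 'cx': 279.63691558572856, 'cy': 204.58413291739635, 'T': array([[ 0.01615142,  0.98754368, -0.15651393,  0.23255592],
       [-0.99981985,  0.01751232,  0.00731994, -0.06000915],
       [ 0.00996969,  0.15636751,  0.98764863,  1.72084832],
       [ 0.        ,  0.        ,  0.        ,  1.        ]])}
wrist {'fx': 347.4088485454721, 'fy': 347.4088485454721, 'cx': 274.0886486052227, 'cy': 206.1222552051479, 'T': array([[ 0.44136146,  0.86531242,  0.23755942,  0.35535804],
       [-0.89732809,  0.42606674,  0.11519305, -0.54925612],
       [-0.00153818, -0.26401051,  0.96451858,  0.38351266],
       [ 0.        ,  0.        ,  0.        ,  1.        ]])}
0.15 [ 0.28655655 -0.58291223  0.20461234] [-7.38333012e-04  9.74031191e-01  2.26412659e-01 -4.53457454e-05] 0.09425078728610103
```

View pics/top0.png

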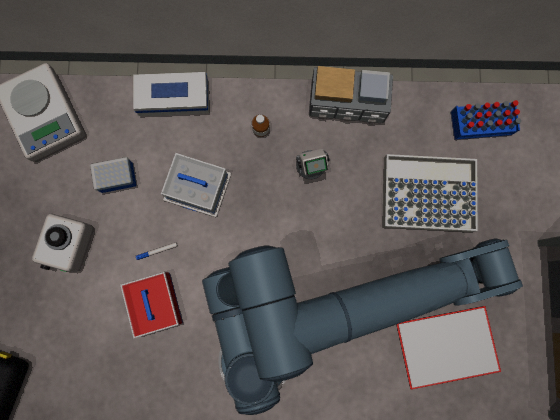

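View pics/side0.png

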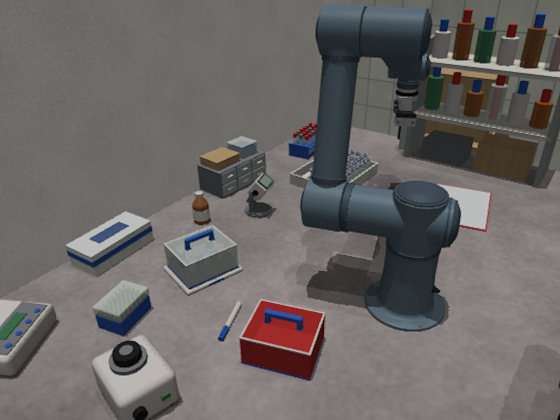

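View pics/wrist0.png

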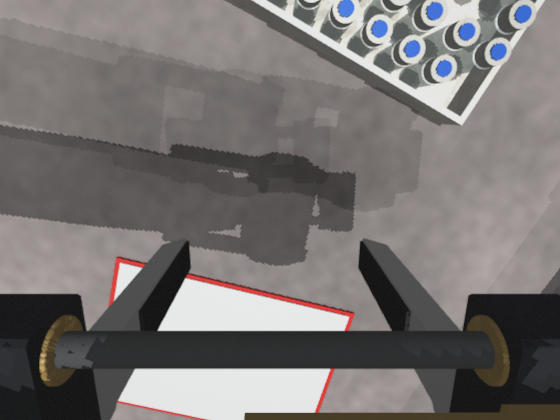

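Top view: the clear hood's handle is at (192,181). The look-alike is the red box with a blue handle at (148,305), which I reject because it is red. The reader is at (314,162), bottle (261,125), tip box (114,175), marker (157,251) and tray (431,193).

```bash
cat > h.py <<'E'
import numpy as np, cv2
from scipy.spatial.transform import Rotation as R
def ray(c,u,v):
    d=np.array([(u-c['cx'])/c['fx'],-(v-c['cy'])/c['fy'],-1.0]); return c['T'][:3,3],c['T'][:3,:3]@d
def at_depth(c,u,v,z):
    o,d=ray(c,u,v); return o+d*z
def at_z(c,u,v,z):
    o,d=ray(c,u,v); return o+d*(z-o[2])/d[2]
def proj(c,P):
    p=(np.asarray(P)-c['T'][:3,3])@c['T'][:3,:3]; return np.array([c['cx']+c['fx']*p[...,0]/-p[...,2],c['cy']-c['fy']*p[...,1]/-p[...,2]]).T
def cloud(c,d):
    v,u=np.mgrid[:d.shape[0],:d.shape[1]]
    P=np.stack([(u-c['cx'])/c['fx']*d,-(v-c['cy'])/c['fy']*d,-d],-1)
    return P@c['T'][:3,:3].T+c['T'][:3,3]
def load(n): return cv2.imread(f'pics/{n}.png'),np.load(f'pics/{n}_d.npy'),np.load(f'pics/{n}_c.npy',allow_pickle=True).item()
def wxyz(Rm): 
    q=R.from_matrix(Rm).as_quat(); return [q[3],q[0],q[1],q[2]]
def frm(z,y):
    z=np.array(z,float);z/=np.linalg.norm(z);y=np.array(y,float);y-=z*(y@z);y/=np.linalg.norm(y)
    return np.column_stack([np.cross(y,z),y,z])
def snap(n,name):
    from rig import read_camera,camera_params
    c=camera_params(n); p,d=read_camera(n); cv2.imwrite(f'pics/{name}.png',p);np.save(f'pics/{name}_d.npy',d);np.save(f'pics/{name}_c.npy',c,allow_pickle=True)
    return p,d,c
E
python3 - <<'E'
from h import *
p,d,c=load('top0')
C=cloud(c,d)
for nm,u,v in [('handle',192,181),('reagent',261,119),('tipbox',114,171),('marker',157,251),('redhandle',148,305),('tray',431,193),('reader',314,162),('hoodtop',180,192),('vialbox',486,118),('greydrawers',350,90),('whitebox',60,240),('rack',170,90)]:
    print(nm,C[v,u].round(3))
cr=cv2.resize(p[135:225,150:245],None,fx=6,fy=6,interpolation=cv2.INTER_CUBIC);cv2.imwrite('pics/c1.png',cr)
cr=cv2.resize(p[140:190,285:340],None,fx=10,fy=10,interpolation=cv2.INTER_CUBIC);cv2.imwrite('pics/c2.png',cr)
p,d,c=load('side0')
cr=cv2.resize(p[160:300,150:290],None,fx=4,fy=4,interpolation=cv2.INTER_CUBIC);cv2.imwrite('pics/c3.png',cr)
E
```

```text
handle [0.555 0.203 0.127]
reagent [ 0.765 -0.008  0.11 ]
tipbox [0.594 0.465 0.071]
marker [0.342 0.324 0.018]
redhandle [0.173 0.32  0.12 ]
tray [ 0.539 -0.558  0.079]
reader [ 0.619 -0.177  0.142]
hoodtop [0.524 0.244 0.098]
vialbox [ 0.795 -0.749  0.074]
greydrawers [ 0.853 -0.289  0.149]
whitebox [0.364 0.596 0.129]
rack [0.871 0.297 0.075]
```

View pics/c1.png

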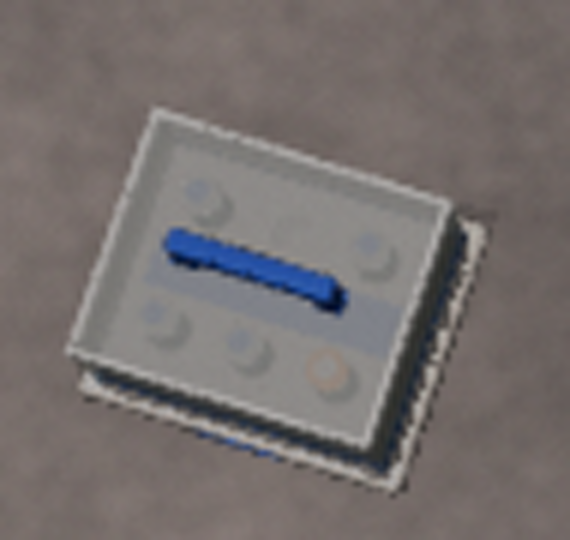

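View pics/c2.png

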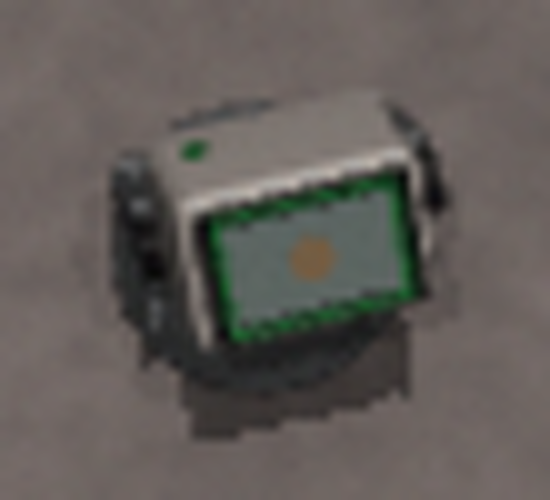

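View pics/c3.png

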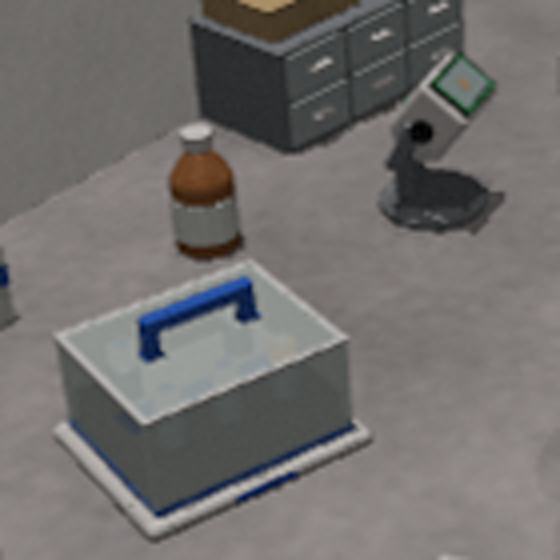

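```bash
python3 - <<'E'
from h import *
from rig import *
p,d,c=load('top0')
k=lambda u,v:(150+(u+.5)/6-.5,135+(v+.5)/6-.5)
a=at_z(c,*k(172,240),.130);b=at_z(c,*k(338,294),.130);print('handle',a,b,(a+b)/2,np.linalg.norm(a-b))
ya=(a-b);ang=np.degrees(np.arctan2(ya[1],ya[0]));print(ang)
cs=[at_z(c,*k(*q),.096) for q in [(155,110),(452,205),(368,442),(72,352)]];print(np.mean(cs,0),[np.linalg.norm(cs[i]-cs[i-1]).round(3) for i in range(4)])
print('orange',at_z(c,*k(330,370),.09))
# window, head plane from depth
k2=lambda u,v:(285+(u+.5)/10-.5,140+(v+.5)/10-.5)
C=cloud(c,d)
w=[k2(*q) for q in [(208,215),(405,170),(418,297),(235,340)]]
m=np.zeros(d.shape,np.uint8);cv2.fillPoly(m,[np.round(w).astype(int)],1);m=cv2.erode(m,np.ones((3,3)))
P=C[m>0];u,s,vt=np.linalg.svd(P-P.mean(0));print('plane',P.mean(0),vt[2],s,len(P),P.std(0))
hand=(a+b)/2
# look pose
y=np.array([ya[1],-ya[0],0])/np.linalg.norm(ya)
for s in (1,-1):
    q=wxyz(frm([0,0,-1],s*y)); print(s,q,ik([hand[0],hand[1],.3],q),ik([.42,-.02,.3],q))
E
```

```text
handle [0.57369401 0.24562255 0.13      ] [0.54669507 0.15845198 0.13      ] [0.56019454 0.20203726 0.13      ] 0.0912559634800739
72.79091914405565
[0.56216127 0.20381375 0.096     ] [np.float64(0.137), np.float64(0.167), np.float64(0.134), np.float64(0.164)]
orange [0.51355996 0.16660381 0.09      ]
plane [ 0.61141885 -0.18326319  0.13094579] [ 0.6217117   0.14548271 -0.76961637] [0.23352221 0.16100273 0.0500887 ] 203 [0.00952681 0.0160793  0.00770601]
1 [np.float64(0.0), np.float64(0.8049408205560237), np.float64(0.5933551005954153), np.float64(0.0)] [ 1.55910277e-01  5.55682305e-02  1.59731737e+00 -4.44089210e-16
  1.48870705e+00  4.56265399e-01] [-3.18683485e-01 -3.95628945e-01  1.99220040e+00 -4.44089210e-16
  1.54502120e+00 -1.83283632e-02]
-1 [np.float64(0.0), np.float64(-0.5933551005954153), np.float64(0.8049408205560237), np.float64(0.0)] [ 1.55910277e-01  5.55682305e-02  1.59731737e+00 -4.44089210e-16
  1.48870705e+00 -2.68532725e+00] None
```

```bash
python3 - <<'E'
from h import *
from rig import *
s=read_state();move_straight([*s['position'][:2],.36],vel=.2)
q=wxyz(frm([0,0,-1],[0.15,-1,0])); print(ik([.54,-.17,.36],q))
move_ptp([.54,-.17,.36],q)
p,d,c=snap('wrist','w1'); print(read_state()['t'],proj(c,[.611,-.183,.135]))
y=np.array([np.sin(np.radians(72.8)),-np.cos(np.radians(72.8)),0])
q=wxyz(frm([0,0,-1],y)); move_ptp([.54,.195,.32],q)
p,d,c=snap('wrist','w2'); print(read_state()['t'],proj(c,[.56,.202,.13]))
E
```

```text
[-5.05222849e-01 -3.66126601e-02  1.58420277e+00 -4.44089210e-16
  1.59400255e+00  9.16683531e-01]
2.8917 [294.22697703 118.25740965]
4.3167 [289.45873921 172.22199305]
```

View pics/w1.png

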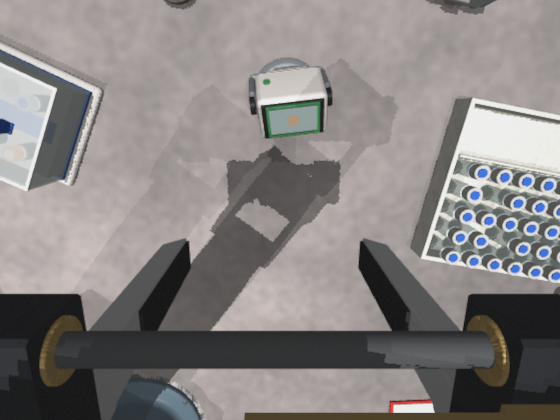

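View pics/w2.png

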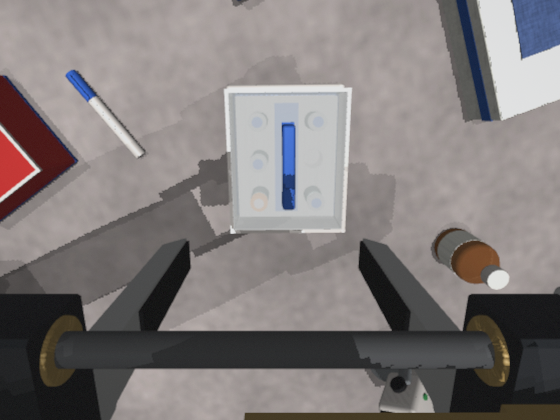

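w1: the window is at about (293,119). w2: the handle bar runs from (289,123) to (288,209), and the orange cap shows through the hood at (260,199). Next I refine both positions.

```bash
python3 - <<'E'
from h import *
p,d,c=load('w1')
cv2.imwrite('pics/c4.png',cv2.resize(p[55:150,235:345],None,fx=7,fy=7,interpolation=cv2.INTER_CUBIC))
p,d,c=load('w2')
cv2.imwrite('pics/c5.png',cv2.resize(p[80:240,215:360],None,fx=3.7,fy=3.7,interpolation=cv2.INTER_CUBIC))
E
```

```text
(no output)
```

View pics/c4.png

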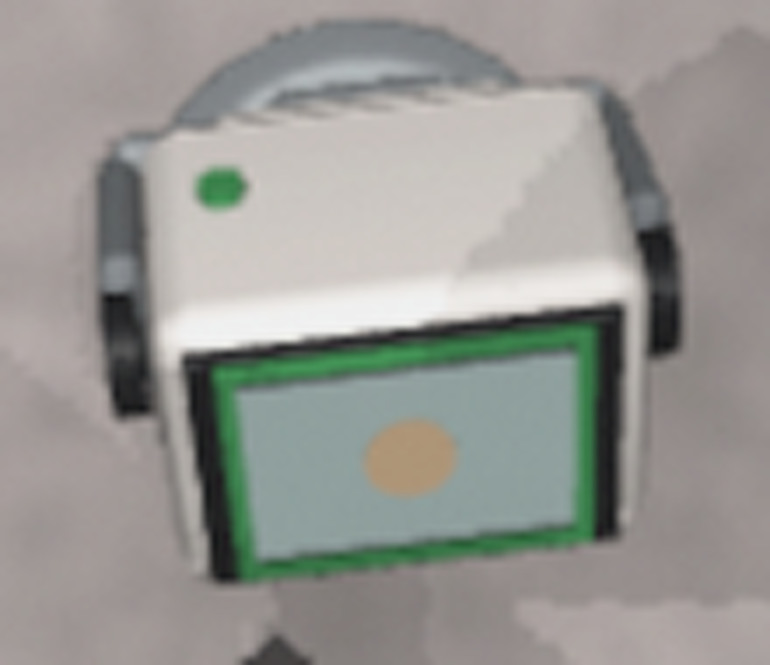

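View pics/c5.png

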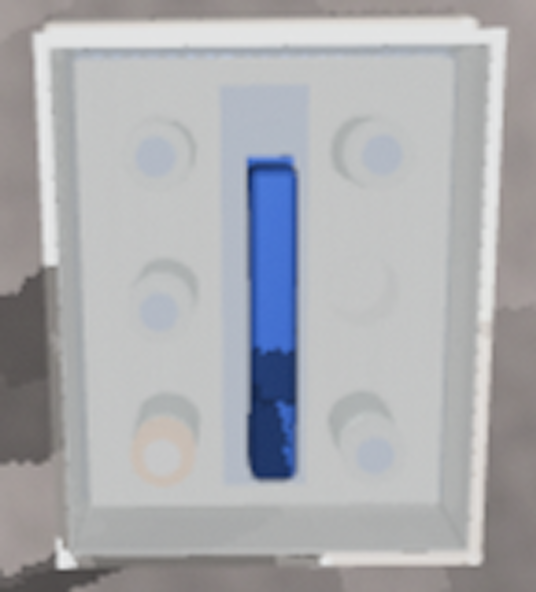

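```bash
python3 - <<'E'
from h import *
p,d,c=load('w1')
k=lambda u,v,f,x0,y0:(x0+(u+.5)/f-.5,y0+(v+.5)/f-.5)
img=np.array([k(u,v,7,235,55) for u,v in [(238,389),(579,346),(578,527),(256,561)]])
obj=np.array([[0,.027,.017],[0,-.027,.017],[0,-.027,-.017],[0,.027,-.017]])
K=np.array([[c['fx'],0,c['cx']],[0,c['fy'],c['cy']],[0,0,1]])
T=c['T'];F=np.diag([1,-1,-1.])
from scipy.optimize import least_squares
ok,rv,tv=cv2.solvePnP(obj,img,K,None); Rc=cv2.Rodrigues(rv)[0]
Rw=T[:3,:3]@F@Rc; tw=T[:3,:3]@F@tv[:,0]+T[:3,3]; print('pnp',tw,Rw[:,0])
def model(x):
    az,el=x[3:5];X=np.array([np.cos(az)*np.cos(el),np.sin(az)*np.cos(el),-np.sin(el)]);Y=np.array([-np.sin(az),np.cos(az),0]);return np.column_stack([X,Y,np.cross(X,Y)])
f=lambda x:np.r_[(proj(c,obj@model(x).T+x[:3])-img).ravel(), (x[2]-.1-.038*np.sin(x[4]))/.002*0.5]
r=least_squares(f,[*tw,.1,.87]);print('con',r.x[:3],np.degrees(r.x[3:]),np.abs(r.fun).max())
m=np.zeros(d.shape,np.uint8);cv2.fillPoly(m,[np.round(img).astype(int)],1);m=cv2.erode(m,np.ones((5,5)))
P=cloud(c,d)[m>0];P=P[np.abs(P[:,2]-np.median(P[:,2]))<.03];vt=np.linalg.svd(P-P.mean(0))[2];n=vt[2]*np.sign(vt[2][0]);print('depth',P.mean(0),n,'el',np.degrees(np.arcsin(-n[2])),'az',np.degrees(np.arctan2(n[1],n[0])),len(P), 'rms',np.std((P-P.mean(0))@n))
print('dot',at_depth(c,*k(410,457,7,235,55),d[120,293]))
p,d,c=load('w2')
a=at_z(c,*k(272,165,3.7,215,80),.130);b=at_z(c,*k(272,470,3.7,215,80),.130);print(a,b,(a+b)/2,np.linalg.norm(a-b),np.degrees(np.arctan2((a-b)[1],(a-b)[0])),cloud(c,d)[140,288],cloud(c,d)[100,250])
E
```

```text
pnp [ 0.60886523 -0.18269832  0.13248519] [ 0.52878208  0.15491994 -0.83449945]
con [ 0.60885161 -0.18271576  0.13183562] [14.79160153 56.69111866] 0.285469844317916
depth [ 0.60918926 -0.18298376  0.13090617] [ 0.57935954  0.15270044 -0.80064043] el 53.191302328617724 az 14.765518227225535 959 rms 0.0006273981162559345
dot [ 0.6090235  -0.18231535  0.13073539]
[0.57304212 0.25045371 0.13      ] [0.54766458 0.16570406 0.13      ] [0.56035335 0.20807888 0.13      ] 0.08846763992453711 73.33013277822847 [0.56827861 0.23511177 0.13017466] [0.54098928 0.28661127 0.09495218]
```

```bash
python3 - <<'E'
from h import *
from rig import *
th=np.radians(73);y=np.array([np.sin(th),-np.cos(th),0]);q=wxyz(frm([0,0,-1],y))
move_ptp([.560,.205,.19],q); grip(.06)
move_straight([.560,.205,.105],vel=.12)
s=read_state();print(s['position'],s['ft_force'])
grip(.0,25);pause(.2)
s=read_state();print(s['t'],s['width'],s['ft_force'])
move_straight([.560,.205,.235],vel=.1)
s=read_state();print(s['t'],s['position'],s['width'],s['ft_force'])
p,d,c=snap('side','s1')
E
```

```text
[0.56067628 0.2051155  0.10580991] [-0.27987169  0.50903587  0.05798847]
7.4417 0.013786120063169744 [ 0.27308853  0.79384818 -0.63502463]
8.8917 [0.55952732 0.20492438 0.23401739] 0.01382745543505322 [-0.32304302  0.04545191 -3.19975676]
```

View pics/s1.png

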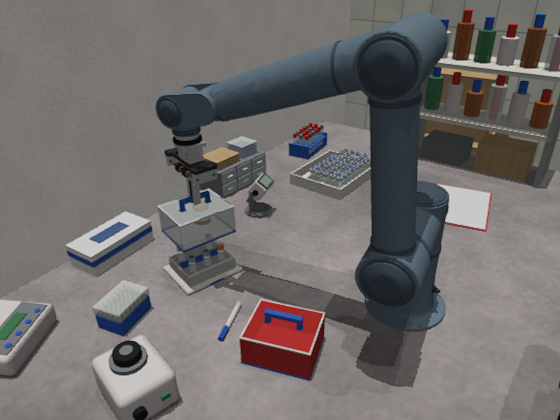

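s1: the hood is held level at (197,215) and is clear of the vials below it. Carrying it to free bench at (0.41,-0.03).

```bash
python3 - <<'E'
from h import *
from rig import *
move_straight([.41,-.03,.235],vel=.13)
move_straight([.41,-.03,.115],vel=.12)
move_straight([.41,-.03,.0945],vel=.03)
s=read_state();print(s['t'],s['position'],s['width'],s['ft_force'])
grip(.06);pause(.2)
s=read_state();print(s['t'],s['ft_force'])
move_straight([.41,-.03,.20],vel=.12)
p,d,c=snap('side','s2')
th=np.radians(73);y=np.array([np.sin(th),-np.cos(th),0]);q=wxyz(frm([0,0,-1],y))
move_ptp([.535,.19,.26],q)
p,d,c=snap('wrist','w3');p,d,c=snap('top','t3');print(read_state()['t'])
E
```

```text
13.2167 [ 0.41011979 -0.03004692  0.09459574] 0.013833859093035894 [-0.17430437 -0.19034736 -1.66002919]
14.275 [-0.74186698  0.39992751  0.604824  ]
16.475
```

View pics/s2.png

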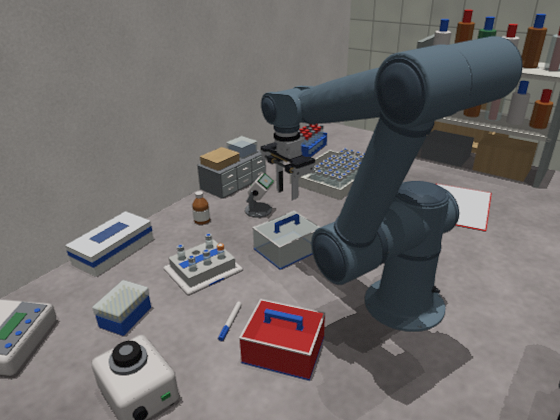

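View pics/w3.png

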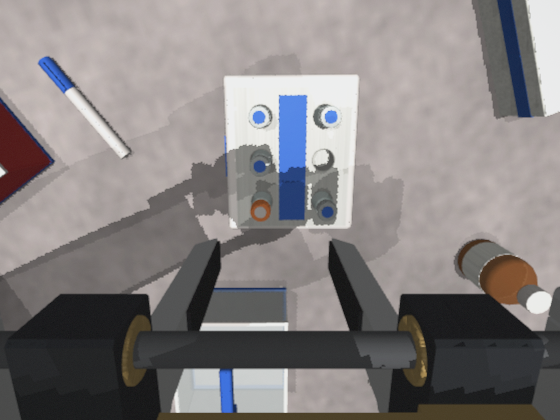

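View pics/t3.png

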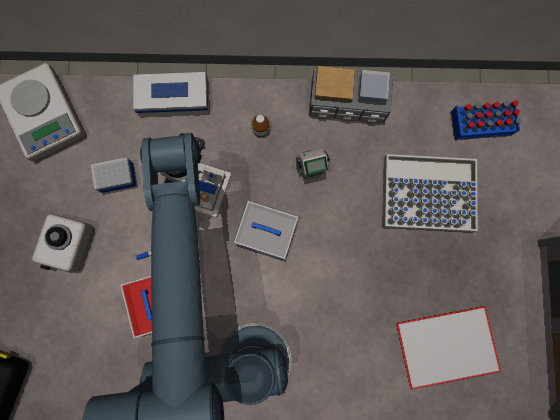

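s2 and t3: the hood stands flat on clear bench, with its handle at (265,229) in the top view. w3: the only orange cap is at (260,211), in the near-left well. The four silver/blue caps are in their wells. Close crop next.

```bash
python3 - <<'E'
from h import *
p,d,c=load('w3')
cv2.imwrite('pics/c6.png',cv2.resize(p[65:240,215:370],None,fx=3.4,fy=3.4,interpolation=cv2.INTER_CUBIC))
hsv=cv2.cvtColor(p,cv2.COLOR_BGR2HSV)
m=((hsv[...,0]<14)&(hsv[...,1]>120)).astype(np.uint8);m[:190]=0;m[230:]=0;m[:,:240]=0;m[:,285:]=0
v,u=np.nonzero(m);print(u.min(),u.max(),v.min(),v.max(),len(u))
C=cloud(c,d)
print('cap pt',C[211,260],at_z(c,260,211,.091))
caps=[(260,118),(331,118),(260,166),(327,211)]
for q in caps: print(at_z(c,*q,.091).round(4),C[q[1],q[0]].round(4))
E=[at_z(c,*q,.012) for q in [(225,76),(358,76),(351,228),(231,228)]];print(np.round(E,4),np.mean(E,0))
t,dd,cc=load('t3');Ct=cloud(cc,dd);print(Ct[229,265],Ct[215,255],Ct[245,275])
for a in (Ct[212:218,250:258],Ct[243:248,270:278],Ct[243:248,246:252],Ct[215:219,282:288]):print(np.median(a[...,2]))
E
```

```text
251 269 200 220 210
cap pt [0.51341297 0.17133962 0.09271726] [0.51319572 0.17088525 0.091     ]
[0.5416 0.2603 0.091 ] [0.5416 0.2603 0.0912]
[0.6074 0.2402 0.091 ] [0.6074 0.2401 0.0908]
[0.5274 0.2157 0.091 ] [0.5275 0.2157 0.091 ]
[0.5798 0.1505 0.091 ] [0.5798 0.1505 0.091 ]
[[0.5137 0.3163 0.012 ]
 [0.6604 0.2714 0.012 ]
 [0.6089 0.0937 0.012 ]
 [0.4604 0.1391 0.012 ]] [0.5608226  0.20513814 0.012     ]
[ 0.40925795 -0.02786128  0.11841399] [0.45721287 0.00547714 0.08333233] [ 0.36272452 -0.05964148  0.08803161]
0.0844716714466347
0.08390723535070554
0.08418161214201525
0.08580477863319169
```

View pics/c6.png

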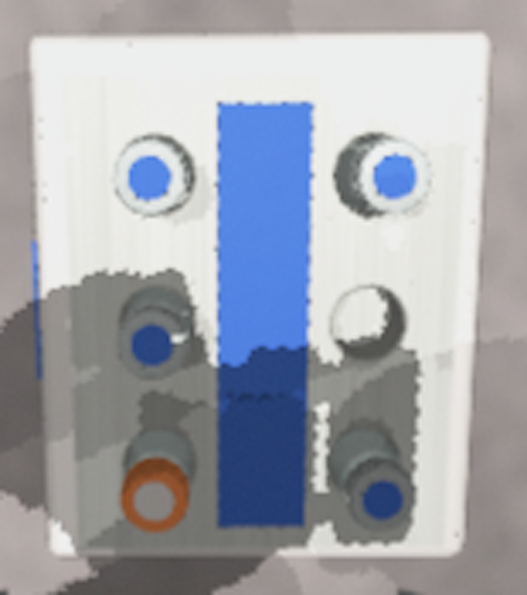

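```bash
python3 - <<'E'
from h import *
from rig import *
move_straight([.5134,.1708,.13],vel=.15)
move_straight([.5134,.1708,.0505],vel=.08)
s=read_state();print(s['position'],s['ft_force'])
grip(.0,15);pause(.2)
s=read_state();print(s['t'],s['width'],s['ft_force'])
move_straight([.5134,.1708,.20],vel=.08)
s=read_state();print(s['t'],s['position'],s['width'],s['ft_force'])
snap('side','s3');snap('wrist','w4')
az,el=np.radians([14.8,53]);X=np.array([np.cos(az)*np.cos(el),np.sin(az)*np.cos(el),-np.sin(el)]);Y=np.array([-np.sin(az),np.cos(az),0])
W=np.array([.609,-.183,.131])
for sg in(1,-1):
  q=wxyz(frm(X,sg*Y)); print(sg,ik(W-X*.097,q),ik(W-X*.2,q),s['joints'])
E
```

```text
[0.51397258 0.17088666 0.05112534] [-0.17229492 -0.55622379  0.13870604]
19.5333 0.021812320652618605 [-0.15802421 -0.02613178  1.10992592]
21.55 [0.51313761 0.17075735 0.19949996] 0.021827659754759008 [-0.38261978 -0.11522081  0.39237126]
1 None None [ 1.11495375e-01 -4.87626630e-03  1.84236059e+00  1.13995688e-05
  1.30499543e+00  4.08243893e-01]
-1 [-0.80221008 -0.16361493  2.08119512  0.67865795  0.99097275  0.19525531] [-0.93455356 -0.36501306  2.08728138  0.6369998   1.22384055  0.2148679 ] [ 1.11495375e-01 -4.87626630e-03  1.84236059e+00  1.13995688e-05
  1.30499543e+00  4.08243893e-01]
```

View pics/s3.png

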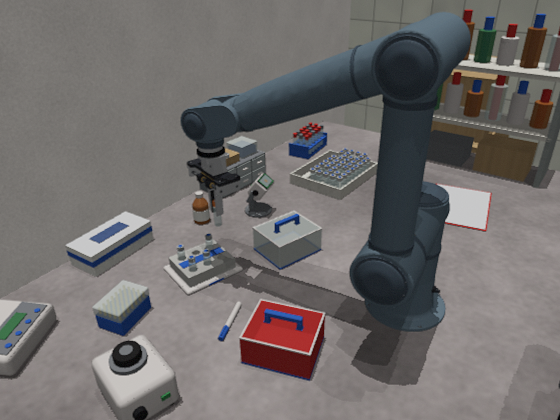

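View pics/w4.png

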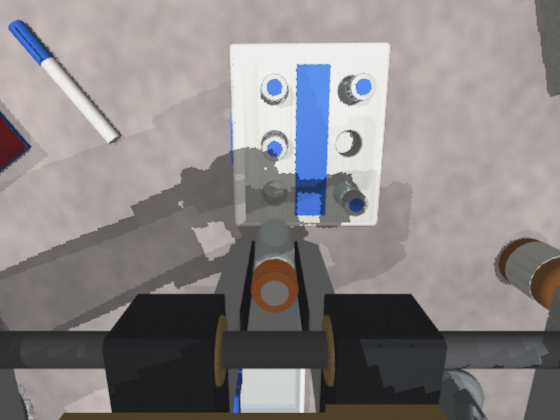

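s3 and w4: the orange-capped vial hangs upright between the fingers at (274,285) in w4. Its well is empty and the four other vials are in place. Moving to a standoff in front of the window.

```bash
python3 - <<'E'
from h import *
from rig import *
move_straight([.5134,.1708,.31],vel=.15)
az,el=np.radians([14.8,53]);X=np.array([np.cos(az)*np.cos(el),np.sin(az)*np.cos(el),-np.sin(el)]);Y=np.array([-np.sin(az),np.cos(az),0])
W=np.array([.609,-.183,.131]);q=wxyz(frm(X,-Y))
move_ptp(W-X*.20,q)
snap('side','s4');snap('wrist','w5');snap('top','t5')
s=read_state();print(s['t'],s['position'],s['width'],s['ft_force'])
E
```

```text
24.1333 [ 0.49313924 -0.21290406  0.29086355] 0.02185537457553502 [-0.22010817  0.59904279 -0.24983376]
```

View pics/s4.png

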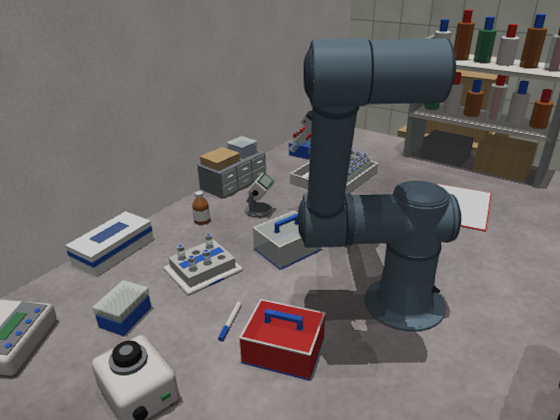

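View pics/w5.png

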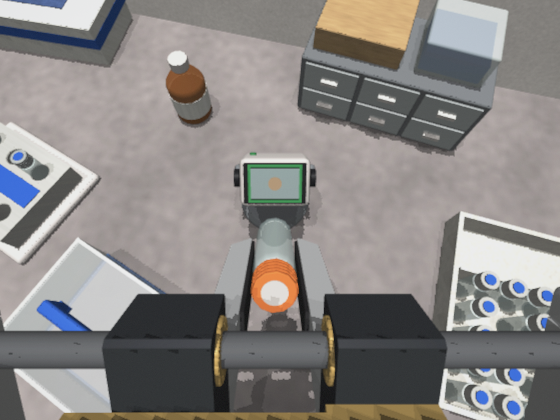

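w5: the vial is lined up, with the window at (275,184) ahead and square. One more measurement of the window and the vial tip from this view.

```bash
python3 - <<'E'
from h import *
p,d,c=load('w5')
cv2.imwrite('pics/c7.png',cv2.resize(p[140:320,215:335],None,fx=3.3*1,fy=3.3,interpolation=cv2.INTER_CUBIC))
C=cloud(c,d)
P=C[170:200,255:296].reshape(-1,3);P=P[(np.abs(P-np.median(P,0))<.03).all(1)]
vt=np.linalg.svd(P-P.mean(0))[2];n=vt[2]*np.sign(vt[2][0]);print(P.mean(0),'el',np.degrees(np.arcsin(-n[2])),'az',np.degrees(np.arctan2(n[1],n[0])),np.std((P-P.mean(0))@n))
hsv=cv2.cvtColor(p,cv2.COLOR_BGR2HSV);m=(abs(hsv[...,0].astype(int)-65)<15)&(hsv[...,1]>100);m[:155]=0;m[210:]=0;m[:,:235]=0;m[:,320:]=0
v,u=np.nonzero(m);print(u.min(),u.max(),v.min(),v.max());
u0,v0=(u.min()+u.max())/2,(v.min()+v.max())/2;o,r=ray(c,u0,v0);print('win centre',o+r*(((P.mean(0)-o)@n)/(r@n)))
# vial orange cap vs predicted
from rig import *
s=read_state();qq=s['tcp_rot'];Rm=R.from_quat([qq[1],qq[2],qq[3],qq[0]]).as_matrix()
for h in (-.041,0,.037): print(h,proj(c,s['position']+Rm[:,2]*h))
E
```

```text
[ 0.60770215 -0.18328502  0.12930189] el 53.036959551262015 az 14.747274113080334 0.0007701984583455434
247 302 164 202
win centre [ 0.60893765 -0.18237437  0.13037547]
-0.041 [274.31749143 290.32187677]
0 [274.29104771 253.53465647]
0.037 [274.27503901 231.26412253]
```

View pics/c7.png

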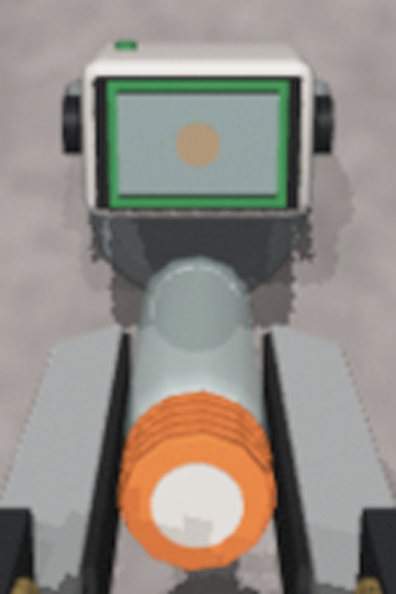

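```bash
python3 - <<'E'
from h import *
from rig import *
az,el=np.radians([14.8,53]);X=np.array([np.cos(az)*np.cos(el),np.sin(az)*np.cos(el),-np.sin(el)])
W=np.array([.609,-.1825,.1305])
move_straight(W-X*.097,vel=.06);pause(.5)
snap('side','s6');p,d,c=snap('wrist','w6');t,dd,cc=snap('top','t6')
s=read_state();print(s['t'],s['position']-(W-X*.097),s['width'],s['ft_force'],np.abs(s['dq']).max())
qq=s['tcp_rot'];Rm=R.from_quat([qq[1],qq[2],qq[3],qq[0]]).as_matrix();print(np.degrees(np.arccos(Rm[:,2]@X)))
for h in (-.041,.037): print(h,proj(c,s['position']+Rm[:,2]*h))
cv2.imwrite('pics/c8.png',cv2.resize(p[140:320,195:355],None,fx=3.3,fy=3.3,interpolation=cv2.INTER_CUBIC))
C=cloud(cc,dd);print(C[229,265])
E
```

```text
26.6583 [ 1.11108282e-05  2.16593121e-05 -7.38062732e-06] 0.02147542169829717 [-0.16175513  0.53995518 -0.15523949] 0.0015415388590234063
0.002098459779898261
-0.041 [274.3112885  290.40745613]
0.037 [274.26040842 231.33640152]
[ 0.40889748 -0.02792686  0.12168288]
```

View pics/c8.png

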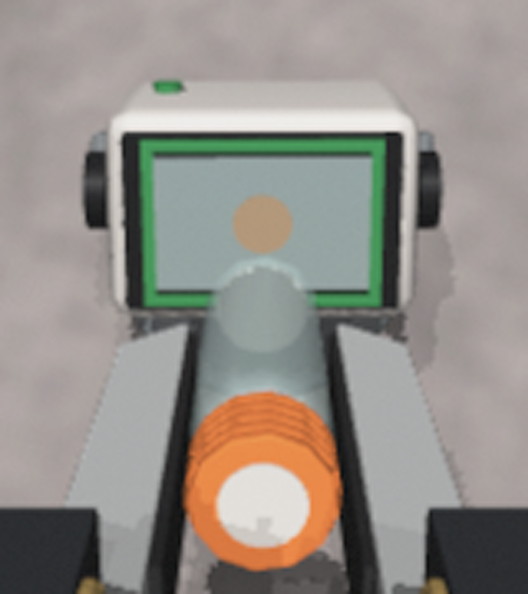

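View pics/t6.png

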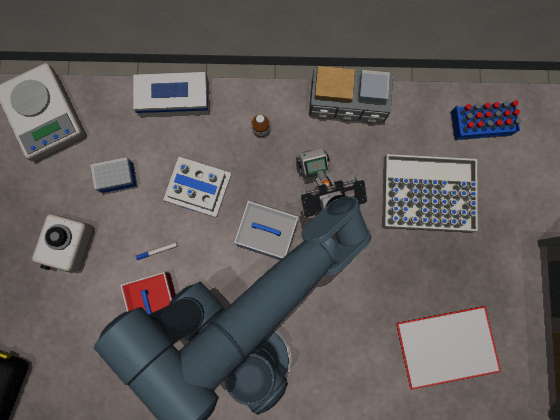

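View pics/s6.png

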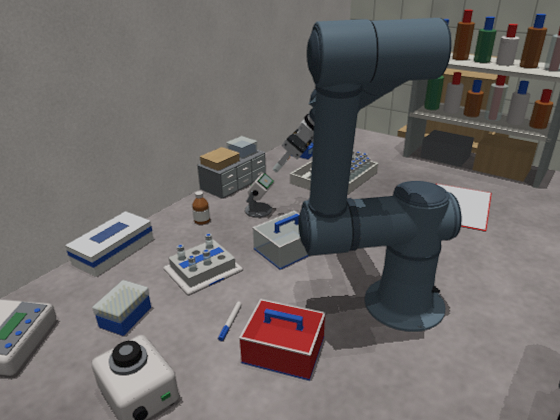

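The view matches the predicted geometry and everything is still. Handing in.

```bash
python3 - <<'E'
from rig import *
s=read_state();print(s['t'],s['width'])
finish_job()
E
```

```text
26.6583 0.02147542169829717
the job is handed in; nothing more can be done
```

I lifted the clear hood off by its blue handle and stood it on free bench at about (0.41, −0.03). I then drew the orange-capped vial and handed in at 26.7 s with it held in front of the reader. No verdict was reported.

**Last checks**
- **Vial pose:** by calculation, the underside is about 60 mm from the glass, on the window's centre line and about 0.18 m above the bench. The tool was within 0.1 mm of its target and 0.01° of square to the window as I measured it. The cap and underside appeared within about 2 px of where predicted.
- **Window angle:** the readings disagreed somewhat. Two depth fits gave 53° above level. A corner fit gave about 57° and the coarse top view about 50°. I used 53°, and the spread is well inside the 15° allowed.
- **Grip:** the finger opening read 21.5 mm, against 21.8 mm just after the grasp and the stated 22.4 mm vial diameter. The vial had not visibly shifted.
- **Hood:** it stood let go and looked flat. Its top measured 84–86 mm at four spots. Two depth readings on top of the handle gave 118 and 122 mm (118 expected), which I took as camera noise.
- **Everything else:** by eye in the last pictures, the four other vials, reader, bottle, tip box, marker and tray had not moved.

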